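Put a loader's gear shifter in third before its cables are fitted

TASK

The loader's gear shifter on the bench is about to get its cables, and these are fitted with the gear lever standing in third. Push the tall ball-knobbed lever with the shut fingertips through its H-shaped gate: out of the left-hand lane to neutral, across to the right-hand lane, then forward (away from the driver's side, where the robot stands) until it is fully home in the far right slot, and leave it there. Only push it, without gripping it, pulling it up or forcing it, and leave the short range lever and all the other things on the bench as they are.

Things in the scene. Friction and masses are not known exactly. Their poses are not given: they have to be found in the camera images.
- shift_unit: Cab gear shifter, fixed: grey housing 240 x 220 mm with a flat bare-steel deck (top 113 mm above the bench) on a dark steel plate 350 x 320 x 12 mm. Origin on the bench under the H-gate's middle; x to the vehicle's front, away from the driver's side; y to the driver's left; z up. Turned by up to 0.35 rad, driver's side to the robot. Housing: x -120 to 120, y -135 to 85; plate: x -150 to 200, y -170 to 150 mm
- gate_centre (a point): middle of the H-gate (neutral), on the deck top. Gate cut in the 6 mm deck: two fore-and-aft lanes, 17 mm wide and 68 mm long, centre lines at y +20 (left: first in front, second behind) and y -20 mm (right: third in front, fourth behind) in the shifter's frame, joined at x = 0 by a cross slot 17 mm wide with rounded corners; the lanes end at rubber buffers that give when pushed hard
- third_end (a point): the point on the deck top above which the lever's rod stands when it is fully home in third: 28 mm ahead and 20 mm to the right of the gate's middle
- cable_bracket (a point): top middle of the upright bracket with three cable sleeves at the shifter's front end, 72 mm above the bench, 178 mm ahead of the gate's middle. The opposite, driver's edge of the deck has a black rubber strip
- pivot (a point): universal pivot of the gear lever, inside the housing 30 mm above the bench, under the gate's middle. A 12 mm steel rod runs from it up through the gate to the knob, whose centre is 215 mm from the pivot
- shift_knob: Black ball knob, 48 mm across, on the tall gear lever; origin at the ball's centre, 245 mm above the bench with the lever upright, 228 mm in third. In the shifter's frame it is at y +/-52 mm in the lanes and x about +/-67 mm at their ends. The lever stays where it is left; about 2 to 4 N at the knob move it. It starts somewhere in the left lane: in first, in second or between
- shift_cross (a joint): sideways lean of the gear lever, rad, positive to the driver's right: about -0.245 in the left-hand lane, 0 in the middle, +0.245 in the right-hand lane (play 0.03 either way)
- shift_lever (a joint): fore-and-aft lean of the gear lever, rad, positive forward: 0 in neutral (the cross slot leaves play of 0.03 either way), about +0.315 fully home in a front slot (pushing hard squeezes the rubber buffer and shows up to 0.37; it springs back), -0.315 in a rear slot
- shift_rod (a joint): how far the gear lever is pulled up out of its ball seat, m; a spring (15 N, then 3 N per mm) keeps it at 0; it must not be lifted
- range_top (a point): top of the short range lever's black paddle (16 x 32 x 36 mm), about 193 mm above the bench, which moves fore and aft in its own straight slot 100 mm to the right of the H-gate's middle; to be left alone. It stands at most 50 mm ahead of or behind its slot's middle
- spray_can: white spray can with a black cap, 58 mm across, 200 mm tall, standing on the bench to the left of the shifter; origin at the middle of its underside; loose, to be left alone
- bucket_tooth: yellow cast bucket tooth, 215 x 85 x 70 mm, lying on the bench to the right of the shifter; origin at the middle of its underside; loose, to be left alone
- wrench: steel spanner 200 mm long lying crosswise on the front part of the shifter's deck; loose, to be left alone
- fork_end: small steel cable fork end, 64 x 20 x 18 mm, lying on the left margin of the shifter's mounting plate; origin at the middle of its underside; loose, to be left alone
- lock_nut: round steel lock nut, 26 mm across, 12 mm high, lying on the left margin of the mounting plate; origin at the middle of its underside; loose, to be left alone
- filter: white screw-on filter can, 76 mm across, 120 mm tall, standing on the bench to the far right of the shifter; origin at the middle of its underside; loose, to be left alone
- part_bin: blue open-fronted picking bin with steel pins in it, 160 x 100 x 75 mm, on the bench to the far left of the shifter; origin at the middle of its underside; loose, to be left alone

How it is judged:
On the way:
1. the gear lever has been brought through neutral into the right-hand lane (value of joint shift_cross above 0.18 rad and value of joint shift_lever between -0.15 and 0.15 rad), for 0.02 s.
At the end, for the whole second after the job is handed in: The gear lever rests in the front slot of the right-hand lane, fully home: it leans right by more than 0.18 rad and forward by more than 0.275 rad (home is about 0.315, that is within about 8 mm at the knob), and does not move (value of joint shift_cross above 0.18 rad and value of joint shift_lever above 0.275 rad and velocity of joint shift_lever between -0.05 and 0.05 rad/s); the robot touches nothing.
It fails at once if the gear lever is pulled up out of its seat by more than 5 mm (value of joint shift_rod above 0.005 m).
It fails at once if the knob is pinched or forced with more than 35 N (contact force between the fingers and shift_knob above 35 N).
It fails at once if the range lever is moved by more than 12 mm (distance of range_top from where it was at the start of the episode above 0.012 m).
It fails at once if a loose thing about the shifter is lifted, knocked over or moved by more than 25 mm (distance of any of spray_can, bucket_tooth, wrench, fork_end, lock_nut, filter, part_bin from where it was at the start of the episode above 0.025 m or angle between any of spray_can, filter's own z axis and vertical above 0.5 rad).
It also fails if it takes over 51 s, if anything falls off the work surface, if the arm or the gripper's body presses on something with over 40 N, if the wrist force passes 120 N, or if a joint passes its speed limit or range.

ROBOT

A 7-joint arm with a two-finger parallel gripper is mounted at the origin on the work surface. World frame = base frame: x ahead of the robot, y to its left, z up, the work surface at z = 0. Lengths are in m, angles in rad, forces in N, time in s.
With the tool pointing down it reaches from about 0.425 to 0.8 m from the base axis. Payload 8.3 kg.
Tool frame: the origin (TCP) lies midway between the tips of the shut fingers; the grasp point (between the pads) lies 19 mm behind it; z points along the fingers, y is the line along which they close (so a half turn about z gives the same grasp; the last joint's range is limited). The gripper opens to 85 mm and grips with 20 to 120 N. Pads are 22 mm wide; open, the fingers measure 114 mm over their backs; the gripper's body (76 mm by 85 mm) begins 54 mm behind the grasp point. The pads swing forward as they close: fully open they stand 13 mm farther back than shut.
Start: joints at [1.097, 0.383, 0.016, 1.37, -0.006, 1.388, -0.046], TCP at [0.25, -0.573, 0.197] pointing down, gripper open.
Joint ranges: [-2.95, 2.95], [-0.25, 2.06], [-1.52, 1.56], [0.18, 2.33], [-1.44, 4.58], [0.02, 2.06], [-3.01, 3.01]. Speed limits (rad/s): [2.39, 2.39, 3.01, 3.01, 3.14, 3.14, 3.14].

INTERFACE

Orientations are given as [roll, pitch, yaw] about the fixed x, y, z axes, in that order (R = Rz(yaw) Ry(pitch) Rx(roll)).
In Python, from station import ctrl, imaging gives the robot as it stands.
- The arm moves only by the shell command python3 -m inch 'ROWS' [OPENING]. ROWS is text: rows parted by semicolons, each of 6 numbers parted by spaces: the shift along the world's x, y, z in units of 0.2 m (1.0 is 0.2 m), then the turn, a rotation vector about the world's x, y, z in units of 180 degrees (1.0 is 180 degrees). In form: dx dy dz ax ay az; .... A call has 1 to 20 rows; each row shifts and turns the commanded pose from where the row before left it; what a row does not reach is not made up. A row lasts 1/12 s, in which the tool goes at most 41.7 mm and 7.16 degrees, less where a joint would pass 70% of its speed; a pose out of reach is approached as far as the arm can. A call with a number of a shift or a turn outside -1 to 1 is refused whole. A call with a gripper value outside its range is refused whole. OPENING is the closure, from 0 (fully open) to 1 (shut), set as the call begins (- or left out, the last holds). The fingers move at their own pace and stop on an object; the grip force is fixed at half the most. Time passes only in rows, so rows that do not move let the fingers close. It gives the time, the measured TCP pose, the force and the opening at its end, in the units of the state.
- ctrl.get_obs(): the state, without advancing time (a new reading comes with each control period).
- imaging.grab_frame(name): name is "scene" or "top"; returns a dict with "img" (480x640x3 uint8, red, green, blue), "depth" (480x640 float32, m along the optical axis (not along the pixel's ray), 0 where there is no reading), "mtx" (3x3 intrinsics, pixels), "rvec" (rotation vector, rad) and "tvec" (3), from world to camera coordinates, as OpenCV has them. Camera axes: x right, y down, z forward; pixel columns grow to the right and rows downward; lengths in m; the calibration is good to about 2 mm. A picture is of the moment at which its call begins.
- ctrl.job_done(): hands the job in, once; it reports no verdict.
The state is a dict: "clock": time; "joint_positions": joint angles; "joint_vel": joint speeds; "joint_efforts": joint torques, N m; "tool_pos": TCP position; "eef_rot": TCP orientation; "wrist_force": force on the tool from outside, world axes, zero at the start; "moment": the same for the moment, N m; "opening": finger opening in m.
Only numpy, scipy, OpenCV 4.12 (cv2) and the standard library are available. Lean on these libraries where they do the work, as an engineer would, in place of code of your own. Each camera call takes 0.05 s, during which the arm holds its last target. There are 200 camera calls.

## Working session

There is one attempt and no reset: what is moved stays moved. The work goes in short steps, Python scripts to look and compute and a shell command to move; the robot and the scene stay as the last step left them, time stands still between calls to the robot, and variables do not carry over. Pictures are saved under pics/ and viewed, on a budget of 10 in all, crops included, one or two more only if the job needs it, and the job is handed in when it is done.

```bash
mkdir -p pics; cat > h.py <<'E'
import numpy as np, cv2, pickle
from station import ctrl, imaging
def grab(n,name=None):
    f=imaging.grab_frame(n)
    if name: cv2.imwrite(f'pics/{name}.png',f['img'][...,::-1])
    return f
def cloud(f):
    K=f['mtx'];d=f['depth'];v,u=np.mgrid[:480,:640]
    p=np.stack([(u-K[0,2])/K[0,0]*d,(v-K[1,2])/K[1,1]*d,d],-1)
    R=cv2.Rodrigues(np.array(f['rvec'],float))[0]
    w=(p-np.ravel(f['tvec']))@R
    w[d==0]=np.nan
    return w
E
python3 - <<'E'
from h import *
o=ctrl.get_obs();print(o)
for n in('scene','top'):
    f=grab(n,n+'0');pickle.dump(f,open(n+'0.pkl','wb'))
    R=cv2.Rodrigues(np.array(f['rvec'],float))[0];print(n,-R.T@np.ravel(f['tvec']),f['mtx'][0,0])
E
```

```text
{'clock': 0.0, 'joint_positions': array([ 1.09708374,  0.38420156,  0.01637343,  1.37118963, -0.00631598,
        1.38820586, -0.0465287 ]), 'joint_vel': array([-0.00084191,  0.00020137, -0.00032676,  0.00215803, -0.00099357,
       -0.00063954, -0.00088742]), 'joint_efforts': array([ 9.49968398e-05, -6.27595854e+01,  8.43380168e-01, -3.71829879e+01,
        1.61053624e-02,  1.42133966e-02, -3.02393332e-06]), 'tool_pos': array([ 0.24939861, -0.57244296,  0.19558568]), 'eef_rot': array([-3.13963712e+00,  1.90862465e-05,  4.10845012e-01]), 'wrist_force': array([-0.02819559, -0.11303687, -0.11289954]), 'moment': array([ 0.03763923, -0.02437566,  0.00363867]), 'opening': 0.0855604178386335}
scene [1.22179324 0.71336581 0.79370446] 601.7382123383139
top [0.3605937  0.02500818 1.24270873] 533.3601362261197
```

View pics/scene0.png

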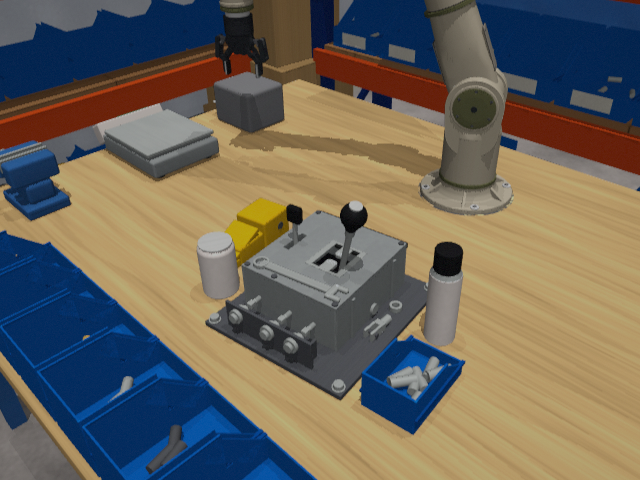

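View pics/top0.png

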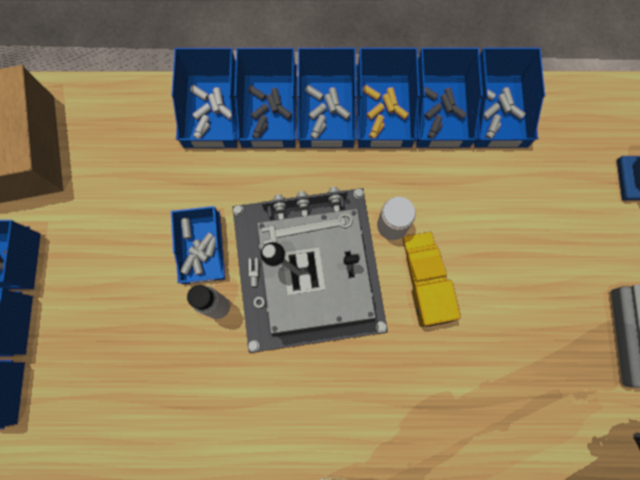

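The scene view shows the knob at (354,216), the range paddle at (294,215) and the can at (443,290). In the top view (up = +x, left = +y) the knob is at (272,254), the gate middle near (303,271), and the range paddle at (351,261). The lever leans left and somewhat forward.

```bash
python3 - <<'E'
from h import *
f=pickle.load(open('top0.pkl','rb'));w=cloud(f);g=pickle.load(open('scene0.pkl','rb'));ws=cloud(g)
z=w[...,2]
m=((abs(z-.113)<.005)).astype(np.uint8);m[:180]=0;m[345:]=0;m[:,:225]=0;m[:,395:]=0
p=w[m>0][:,:2].astype(np.float32)
r=cv2.minAreaRect(p);print('deck',r,cv2.boxPoints(r))
m=((abs(z-.012)<.005)).astype(np.uint8);m[:180]=0;m[355:]=0;m[:,:225]=0;m[:,390:]=0
m=cv2.morphologyEx(m,cv2.MORPH_OPEN,np.ones((3,3)))
r2=cv2.minAreaRect(w[m>0][:,:2].astype(np.float32));print('plate',r2,cv2.boxPoints(r2))
from scipy.optimize import least_squares
b=cv2.boxPoints(r);
# yaw of shifter: long side=x (0.24)
(cx,cy),(a,c),ang=r
yaw=np.deg2rad(ang);yaw=(yaw+np.pi/4)%(np.pi/2)-np.pi/4
Rz=np.array([[np.cos(yaw),-np.sin(yaw)],[np.sin(yaw),np.cos(yaw)]])
G=np.array([cx,cy])+Rz@[0,.025];print('yaw',yaw,'gate from deck',G)
(px,py),_,a2=r2;y2=(np.deg2rad(a2)+np.pi/4)%(np.pi/2)-np.pi/4;print('gate from plate',y2,np.array([px,py])+Rz@[-.025,.01])
for n,W,box in(('top',w,(230,285,235,310)),('scene',ws,(195,235,335,372))):
    q=W[box[0]:box[1],box[2]:box[3]].reshape(-1,3);q=q[(q[:,2]>.2)&(q[:,2]<.29)]
    s=least_squares(lambda t:np.linalg.norm(q-t,axis=1)-.024,q.mean(0)-[0,0,.01],loss='soft_l1',f_scale=.002).x
    print(n,len(q),'knob',s,'in shifter',Rz.T@(s[:2]-G))
q=w[240:290,330:375].reshape(-1,3);q=q[(q[:,2]>.18)&(q[:,2]<.21)];print('range',Rz.T@(q.mean(0)[:2]-G),q.min(0),q.max(0),q.mean(0))
E
```

```text
deck ((0.5683984756469727, -0.0011311769485473633), (0.2616685926914215, 0.3063335418701172), 8.25959300994873) [[ 0.41691762  0.13165142]
 [ 0.46092492 -0.17150463]
 [ 0.7198793  -0.13391377]
 [ 0.675872    0.16924228]]
plate ((0.5821956396102905, 0.05947495251893997), (0.3504575490951538, 0.32014602422714233), 8.176562309265137) [[ 0.38598192  0.192999  ]
 [ 0.43151438 -0.12389258]
 [ 0.77840936 -0.0740491 ]
 [ 0.7328769   0.2428425 ]]
yaw 0.14415709289831413 gate from deck [0.56480702 0.02360951]
gate from plate 0.14270793379114743 [0.55601837 0.06577977]
top 487 knob [0.56775157 0.12053534 0.23846386] in shifter [0.01683821 0.09549744]
scene 674 knob [0.56650084 0.122216   0.23957826] in shifter [0.01584189 0.09734035]
range [-0.00607405 -0.05664853] [ 0.55920178 -0.04936535  0.18003812] [ 0.57733518 -0.01724032  0.19716122] [ 0.56693401 -0.03332401  0.19115818]
```

Taking the pose from the plate (its size fits 350 × 320): gate middle G=(0.556,0.066), yaw 0.143. The knob is at shifter (+0.019,+0.053) and the range lever at its slot's middle. I'll raise, shut the fingers and fly to a point in front of the knob.

```bash
python3 -m inch '0 0 .17 0 0 0;0 0 .17 0 0 0;0 0 .17 0 0 0;0 0 .17 0 0 0' 1
python3 -m inch '.093 .175 0 0 0 -.0043;.093 .175 0 0 0 -.0043;.093 .175 0 0 0 -.0043;.093 .175 0 0 0 -.0043;.093 .175 0 0 0 -.0043;.093 .175 0 0 0 -.0043;.093 .175 0 0 0 -.0043;.093 .175 0 0 0 -.0043;.093 .175 0 0 0 -.0043;.093 .175 0 0 0 -.0043;.093 .175 0 0 0 -.0043;.093 .175 0 0 0 -.0043;.093 .175 0 0 0 -.0043;.093 .175 0 0 0 -.0043;.093 .175 0 0 0 -.0043;.093 .175 0 0 0 -.0043;.093 .175 0 0 0 -.0043;.093 .175 0 0 0 -.0043;.093 .175 0 0 0 -.0043;.093 .175 0 0 0 -.0043'
python3 -m inch '0 0 0 0 0 0;0 0 0 0 0 0'
cat >> h.py <<'E'
G=np.array([.556,.0658]);Y=.143
Rz=np.array([[np.cos(Y),-np.sin(Y)],[np.sin(Y),np.cos(Y)]])
def sh(p): return np.r_[Rz.T@(np.array(p)[:2]-G),p[2]]
def to(x,y,z):  # shift to a shifter-frame point, in row units
    o=ctrl.get_obs();t=np.r_[G+Rz@[x,y],z];print('go',[x,y,z],'units',np.round((t-o['tool_pos'])/.2,3))
def st():
    o=ctrl.get_obs();print('t',o['clock'],'tcp sh',np.round(sh(o['tool_pos']),4),'F',np.round(np.r_[Rz.T@o['wrist_force'][:2],o['wrist_force'][2]],1),'rot',np.round(o['eef_rot'],3),'open',round(o['opening'],4))
E
python3 -c "
from h import *
st();to(.075,.053,.215)
grab('scene','s1')"
```

```text
clock: 0.43
tool_pos: [0.2494, -0.5725, 0.3336]
eef_rot: [-3.14, -0.0, 0.411]
wrist_force: [-0.1, -1.4, 0.0]
opening: 0.0389
clock: 2.1
tool_pos: [0.6222, 0.1285, 0.3321]
eef_rot: [3.141, 0.001, 0.139]
wrist_force: [0.0, 0.1, -0.5]
opening: 0.0001
clock: 2.27
tool_pos: [0.6213, 0.1304, 0.3303]
eef_rot: [-3.14, 0.004, 0.146]
wrist_force: [-0.2, -0.8, -0.1]
opening: -0.0002
t 2.2667 tcp sh [0.0739 0.0546 0.3303] F [-0.3 -0.8 -0.1] rot [-3.14   0.004  0.146] open -0.0002
go [0.075, 0.053, 0.215] units [ 0.007 -0.007 -0.577]
```

View pics/s1.png

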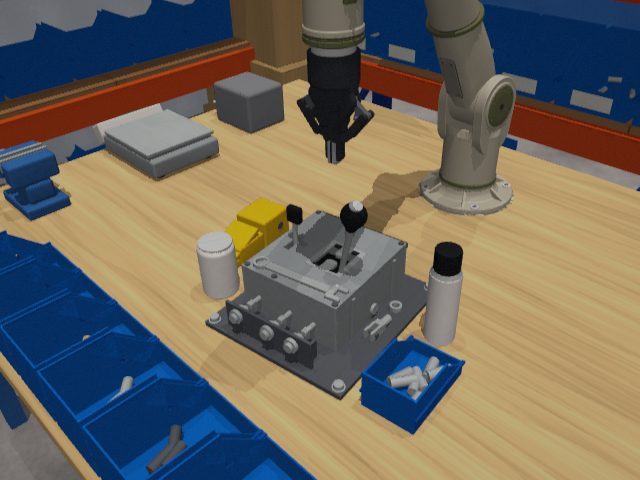

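The shut fingertips are at (336,160), well in front of and above the knob (354,216); the linkage spreads out sideways above the tips. I'll descend, then push the lever back.

```bash
python3 -m inch '0 0 -.145 0 0 0;0 0 -.145 0 0 0;0 0 -.145 0 0 0;0 0 -.145 0 0 0;0 0 0 0 0 0;0 0 0 0 0 0'|tail -4
python3 -c "
from h import *
st();to(.045,.053,.215)
f=grab('scene','s2');pickle.dump(f,open('s2.pkl','wb'))"
```

```text
tool_pos: [0.6209, 0.1247, 0.2162]
eef_rot: [3.14, 0.002, 0.138]
wrist_force: [0.1, 0.1, 2.4]
opening: -0.0001
t 2.8167 tcp sh [0.0726 0.049  0.2162] F [0.1 0.1 2.4] rot [3.14e+00 2.00e-03 1.38e-01] open -0.0001
go [0.045, 0.053, 0.215] units [-0.139  0.    -0.006]
```

View pics/s2.png

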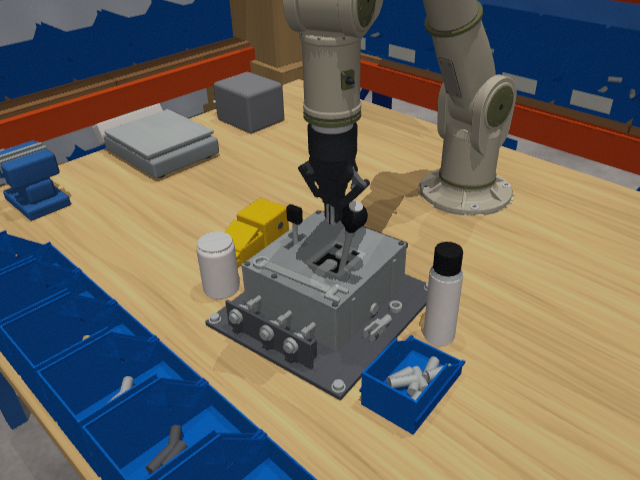

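```bash
python3 - <<'E'
from h import *
f=pickle.load(open('s2.pkl','rb'))
o=ctrl.get_obs()
P=np.array([o['tool_pos'],[.567,.121,.239],[.556,.0658,.113],[0,0,0.]])
print(cv2.projectPoints(P,np.array(f['rvec'],float),np.array(f['tvec'],float),f['mtx'],None)[0].reshape(-1,2).round())
w=cloud(f)
for v,u in((200,330),(210,330),(214,334),(217,330),(214,354),(180,330),(150,330)):print((u,v),w[v,u].round(3))
t=grab('top','t2');pickle.dump(t,open('t2.pkl','wb'))
E
```

```text
[[333. 239.]
 [353. 215.]
 [335. 258.]
 [464. 191.]]
(330, 200) [0.632 0.131 0.301]
(330, 210) [0.629 0.128 0.28 ]
(334, 214) [0.626 0.134 0.273]
(330, 217) [0.631 0.129 0.268]
(354, 214) [0.58  0.136 0.253]
(330, 180) [0.636 0.135 0.341]
(330, 150) [0.65  0.15  0.402]
```

View pics/t2.png

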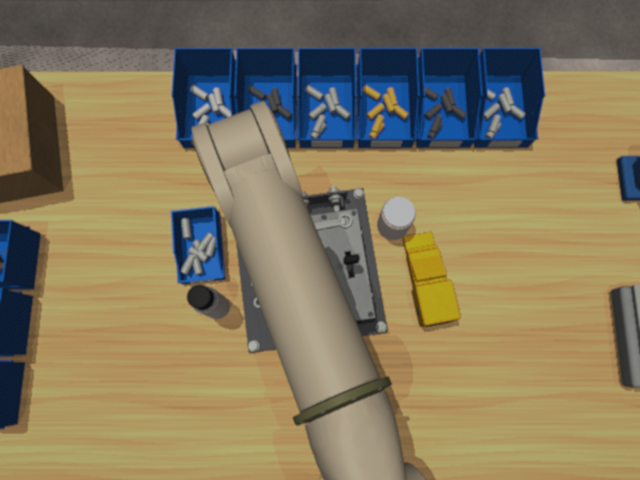

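The top view is blocked by the arm; from the scene camera the depth readings put the fingers at (0.63,0.13), which agrees with the reported TCP. The knob is still at (353,215). Now I push back to neutral.

```bash
cat >> h.py <<'E'
from scipy.optimize import least_squares
def knob(n='scene',name=None):
    f=grab(n,name);w=cloud(f);im=f['img'].astype(int)
    s=np.c_[w.reshape(-1,3)];dark=im.max(-1).ravel()<255
    # lever sphere: knob is 215 mm from the pivot; search over leans
    k=(s[:,2]>.2)&(s[:,2]<.275)&(np.linalg.norm(s[:,:2]-G,axis=1)<.13)
    q=s[k];best=None
    for a in np.linspace(-.33,.33,34):
        for b in np.linspace(-.36,.38,75):
            d=np.array([np.tan(b),-np.tan(a),1]);d*=.215/np.linalg.norm(d)
            c=np.r_[G+Rz@d[:2],.03+d[2]]
            e=abs(np.linalg.norm(q-c,axis=1)-.024);sc=(np.maximum(0,1-e/.003)).sum()
            if best is None or sc>best[0]:best=(sc,a,b,d[:2])
    print('knob score %.0f cross %.3f lever %.3f'%best[:3],'sh',best[3].round(3))
E
python3 -m inch '-.0235 -.001 0 0 0 0;-.0235 -.001 0 0 0 0;-.0235 -.001 0 0 0 0;-.0235 -.001 0 0 0 0;-.0235 -.001 0 0 0 0;-.0235 -.001 0 0 0 0;-.0235 -.001 0 0 0 0;-.0235 -.001 0 0 0 0;0 0 0 0 0 0'
python3 -c "
from h import *
st();knob(name='s3')"
```

```text
clock: 3.67
tool_pos: [0.5841, 0.1259, 0.2178]
eef_rot: [-3.141, -0.003, 0.141]
wrist_force: [3.5, 2.1, 5.8]
opening: 0.0002
t 3.6667 tcp sh [0.0364 0.0555 0.2178] F [3.7 1.6 5.8] rot [-3.141e+00 -3.000e-03  1.410e-01] open 0.0002
knob score 227 cross -0.250 lever 0.060 sh [0.012 0.053]
```

```bash
python3 -m inch '-.02 -.003 0 0 0 0;-.02 -.003 0 0 0 0;-.02 -.003 0 0 0 0;0 0 0 0 0 0'
python3 -c "
from h import *
st();knob(name='s4')"
```

```text
clock: 4.05
tool_pos: [0.5728, 0.1246, 0.2186]
eef_rot: [-3.141, -0.004, 0.141]
wrist_force: [3.4, 1.4, 9.9]
opening: 0.0
t 4.05 tcp sh [0.0251 0.0558 0.2186] F [3.6 0.9 9.9] rot [-3.141 -0.004  0.141] open 0.0
knob score 228 cross -0.250 lever 0.010 sh [0.002 0.053]
```

View pics/s4.png

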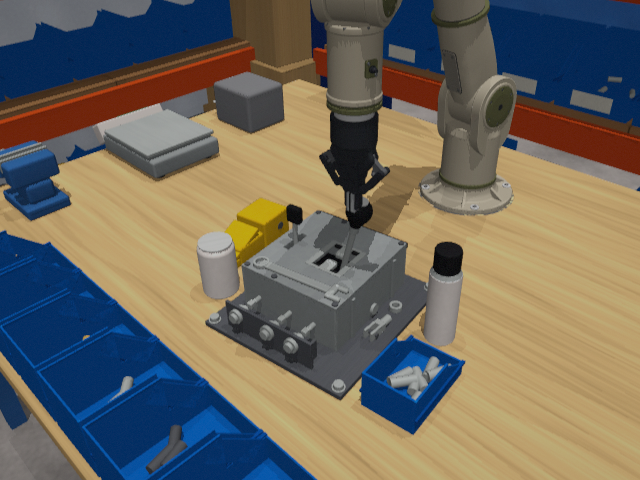

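```bash
python3 -c "
from h import *
a=[cv2.resize(cv2.imread(f'pics/{n}.png')[150:270,290:390],(400,480),interpolation=cv2.INTER_CUBIC) for n in('s2','s4')]
cv2.imwrite('pics/c.png',np.hstack(a))"
```

```text
(no output)
```

View pics/c.png

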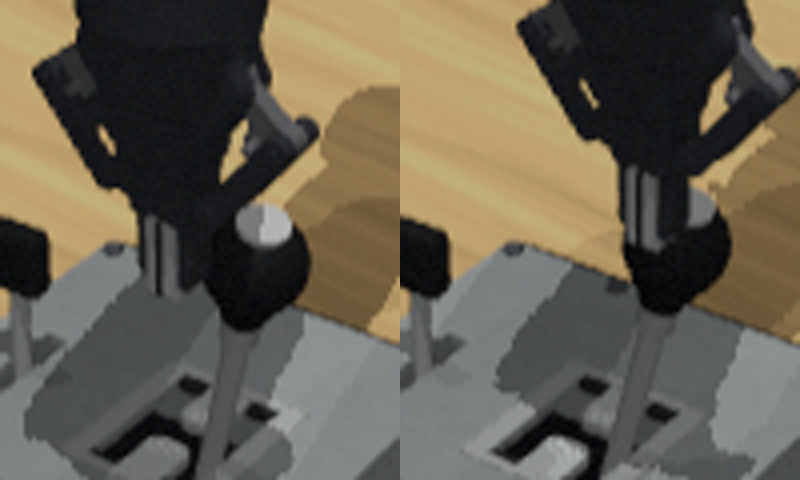

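The crop shows the tips at about (330,223) in s2, but the reported TCP projects to (333,239). So the real tips stand about 30 mm higher than reported and are riding on the upper side of the ball. I'll back off and measure this.

```bash
python3 -m inch '.1 .014 .0 0 0 0;.1 .014 0 0 0 0;0 0 0 0 0 0;0 0 0 0 0 0'
python3 -c "
from h import *
st();knob()
f=grab('scene','s5');w=cloud(f);o=ctrl.get_obs();p=o['tool_pos']
print(p,cv2.projectPoints(p[None],np.array(f['rvec'],float),np.array(f['tvec'],float),f['mtx'],None)[0].ravel())
k=(np.linalg.norm(w[...,:2]-p[:2],axis=-1)<.035)&(w[...,2]>.16)
v,u=np.nonzero(k);q=w[k]
for z in np.arange(.18,.34,.01):
    m=(q[:,2]>=z)&(q[:,2]<z+.01)
    if m.sum():print(round(z,2),m.sum(),np.median(q[m],0).round(3),q[m].min(0).round(3),q[m].max(0).round(3),np.median(u[m]),np.median(v[m]))
im=f['img'];c=im[170:260,290:390];cv2.imwrite('pics/c2.png',cv2.resize(c,(700,630),interpolation=cv2.INTER_CUBIC)[...,::-1])
"
```

```text
clock: 4.43
tool_pos: [0.6117, 0.1289, 0.215]
eef_rot: [-3.141, 0.003, 0.14]
wrist_force: [-0.3, 0.4, -0.3]
opening: -0.0
t 4.4333 tcp sh [0.0641 0.0546 0.215 ] F [-0.3  0.5 -0.3] rot [-3.141e+00  3.000e-03  1.400e-01] open -0.0
knob score 235 cross -0.250 lever 0.010 sh [0.002 0.053]
[0.61121459 0.12921404 0.21588491] [338.50630671 238.26917647]
0.24 1 [0.577 0.126 0.244] [0.577 0.126 0.244] [0.577 0.126 0.244] 351.0 216.0
0.25 31 [0.62  0.136 0.257] [0.61  0.121 0.252] [0.624 0.142 0.26 ] 338.0 221.0
0.26 85 [0.617 0.139 0.264] [0.601 0.119 0.26 ] [0.624 0.146 0.27 ] 340.0 217.0
0.27 98 [0.619 0.138 0.275] [0.603 0.118 0.27 ] [0.625 0.146 0.28 ] 339.0 212.0
0.28 92 [0.619 0.137 0.285] [0.605 0.117 0.28 ] [0.624 0.146 0.29 ] 338.0 206.5
0.29 98 [0.622 0.131 0.297] [0.599 0.102 0.29 ] [0.627 0.162 0.3  ] 335.0 201.0
0.3 213 [0.621 0.137 0.305] [0.599 0.095 0.3  ] [0.629 0.163 0.31 ] 337.0 195.0
0.31 150 [0.623 0.137 0.316] [0.592 0.095 0.31 ] [0.63  0.163 0.32 ] 335.5 190.0
0.32 159 [0.625 0.129 0.324] [0.592 0.094 0.32 ] [0.632 0.153 0.33 ] 333.0 186.0
0.33 159 [0.624 0.141 0.336] [0.602 0.095 0.33 ] [0.632 0.162 0.34 ] 337.0 181.0
0.34 171 [0.625 0.139 0.346] [0.601 0.098 0.34 ] [0.634 0.164 0.35 ] 336.0 176.0
```

View pics/c2.png

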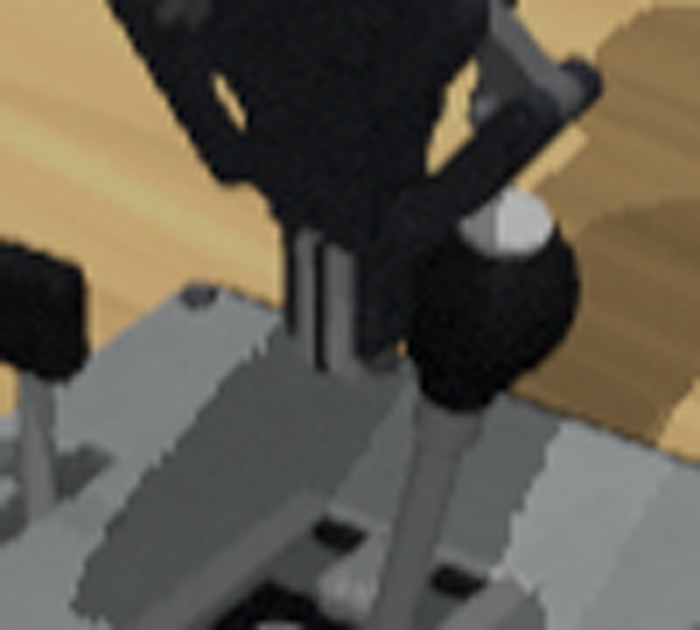

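The tips' real bottom is at z≈0.252 against 0.215 reported, so the real height is about 37 mm above the reported one (xy agrees). Lever lean is now about 0.01, i.e. neutral. Next I go round to the left of the knob, with a reported z of 0.195 (real ≈0.232).

```bash
python3 -m inch '-.0155 .107 0 0 0 0;-.0155 .107 0 0 0 0;-.0155 .107 0 0 0 0;-.079 -.0115 -.025 0 0 0;-.079 -.0115 -.025 0 0 0;-.079 -.0115 -.025 0 0 0;-.079 -.0115 -.025 0 0 0;0 0 0 0 0 0;0 0 0 0 0 0;0 0 0 0 0 0'
python3 -c "
from h import *
st();knob();to(0,.09,.195)
f=grab('scene','s6');w=cloud(f);p=ctrl.get_obs()['tool_pos']
k=(np.linalg.norm(w[...,:2]-p[:2],axis=-1)<.03)&(w[...,2]>.205);q=w[k]
print('tip real z',np.sort(q[:,2])[:12].round(3));m=q[:,2]<.26;print(p,q[m].min(0),q[m].max(0))
"
```

```text
clock: 5.37
tool_pos: [0.5399, 0.1839, 0.1971]
eef_rot: [3.141, -0.001, 0.14]
wrist_force: [0.7, -0.7, 0.2]
opening: -0.0001
t 5.3667 tcp sh [0.0009 0.1192 0.1971] F [ 0.6 -0.8  0.2] rot [ 3.141e+00 -1.000e-03  1.400e-01] open -0.0001
knob score 291 cross -0.250 lever 0.010 sh [0.002 0.053]
go [0, 0.09, 0.195] units [ 0.015 -0.146 -0.01 ]
tip real z [0.234 0.234 0.235 0.235 0.236 0.236 0.237 0.237 0.238 0.238 0.238 0.238]
[0.54019578 0.18412821 0.1968956 ] [0.53004474 0.17254935 0.23400687] [0.55417714 0.20177225 0.25987142]
```

```bash
python3 -m inch '.0036 -.025 0 0 0 0;.0036 -.025 0 0 0 0;.0036 -.025 0 0 0 0;.0036 -.025 0 0 0 0;.0036 -.025 0 0 0 0;.0036 -.025 0 0 0 0;.0036 -.025 0 0 0 0;.0036 -.025 0 0 0 0;.0036 -.025 0 0 0 0;.0036 -.025 0 0 0 0;.0036 -.025 0 0 0 0;.0036 -.025 0 0 0 0'
python3 -c "
from h import *
st();knob(name='s7')"
```

```text
clock: 6.47
tool_pos: [0.5481, 0.1237, 0.1965]
eef_rot: [-3.142, 0.0, 0.141]
wrist_force: [-0.7, 3.4, 2.3]
opening: -0.0001
t 6.4667 tcp sh [0.0005 0.0585 0.1965] F [-0.2  3.5  2.3] rot [-3.142  0.     0.141] open -0.0001
knob score 260 cross -0.130 lever 0.010 sh [0.002 0.028]
```

```bash
python3 -m inch '.0034 -.0235 0 0 0 0;.0034 -.0235 0 0 0 0;.0034 -.0235 0 0 0 0;.0034 -.0235 0 0 0 0;.0034 -.0235 0 0 0 0;.0034 -.0235 0 0 0 0;.0034 -.0235 0 0 0 0;.0034 -.0235 0 0 0 0;.0034 -.0235 0 0 0 0;.0034 -.0235 0 0 0 0;.0034 -.0235 0 0 0 0;.0034 -.0235 0 0 0 0;.0034 -.0235 0 0 0 0;.0034 -.0235 0 0 0 0;.0034 -.0235 0 0 0 0;0 0 0 0 0 0'
python3 -c "
from h import *
st();knob(name='s8')"
```

```text
clock: 7.85
tool_pos: [0.5585, 0.0521, 0.1963]
eef_rot: [3.141, 0.001, 0.139]
wrist_force: [-0.1, 1.3, -1.7]
opening: 0.0001
t 7.85 tcp sh [ 0.0005 -0.0139  0.1963] F [ 0.1  1.3 -1.7] rot [3.141e+00 1.000e-03 1.390e-01] open 0.0001
knob score 276 cross 0.210 lever 0.010 sh [ 0.002 -0.045]
```

```bash
python3 -m inch '.0036 -.015 0 0 0 0;.0036 -.015 0 0 0 0;0 0 0 0 0 0;0 0 0 0 0 0'
python3 -c "
from h import *
st();knob(name='s9');to(0,.02,.195)"
```

```text
clock: 8.23
tool_pos: [0.5599, 0.0475, 0.1966]
eef_rot: [3.142, -0.0, 0.14]
wrist_force: [-0.2, 1.1, -0.4]
opening: 0.0001
t 8.2333 tcp sh [ 0.0012 -0.0186  0.1966] F [ 0.   1.1 -0.4] rot [ 3.142 -0.     0.14 ] open 0.0001
knob score 270 cross 0.230 lever 0.010 sh [ 0.002 -0.049]
go [0, 0.02, 0.195] units [-0.033  0.189 -0.008]
```

```bash
python3 -m inch '-.016 .111 0 0 0 0;-.016 .111 0 0 0 0;-.104 -.015 0 0 0 0;-.104 -.015 0 0 0 0;-.104 -.015 0 0 0 0;.0183 -.127 -.0225 0 0 0;.0183 -.127 -.0225 0 0 0;.0183 -.127 -.0225 0 0 0;0 0 0 0 0 0;0 0 0 0 0 0;0 0 0 0 0 0'
python3 -c "
from h import *
st();knob(name='s10');to(-.033,-.05,.183)"
```

```text
clock: 9.2
tool_pos: [0.5021, 0.0072, 0.1833]
eef_rot: [-3.141, -0.001, 0.141]
wrist_force: [0.3, 0.7, 0.3]
opening: 0.0002
t 9.2 tcp sh [-0.0617 -0.0503  0.1833] F [0.4 0.6 0.3] rot [-3.141e+00 -1.000e-03  1.410e-01] open 0.0002
knob score 309 cross 0.230 lever 0.010 sh [ 0.002 -0.049]
go [-0.033, -0.05, 0.183] units [ 0.142  0.019 -0.002]
```

View pics/s10.png

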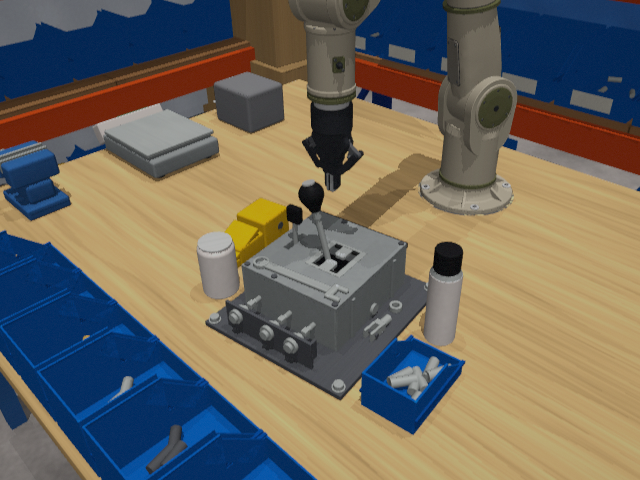

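The knob at (312,196) leans right over the lane, with the fingers behind it at (332,185). I push forward, stopping short of the end first.

```bash
python3 -m inch '.0238 .0034 0 0 0 0;.0238 .0034 0 0 0 0;.0238 .0034 0 0 0 0;.0238 .0034 0 0 0 0;.0238 .0034 0 0 0 0;.0238 .0034 0 0 0 0;.0238 .0034 0 0 0 0;.0238 .0034 0 0 0 0;.0238 .0034 0 0 0 0;.0238 .0034 0 0 0 0;.0238 .0034 0 0 0 0;.0238 .0034 0 0 0 0;.0238 .0034 0 0 0 0;.0238 .0034 0 0 0 0;.0238 .0034 0 0 0 0;.0238 .0034 0 0 0 0;0 0 0 0 0 0'
python3 -c "
from h import *
st();knob(name='s11')"
```

```text
clock: 10.67
tool_pos: [0.5786, 0.0181, 0.1824]
eef_rot: [-3.141, 0.001, 0.141]
wrist_force: [-3.7, 0.2, -2.1]
opening: -0.0004
t 10.6667 tcp sh [ 0.0155 -0.0504  0.1824] F [-3.6  0.7 -2.1] rot [-3.141e+00  1.000e-03  1.410e-01] open -0.0004
knob score 347 cross 0.230 lever 0.220 sh [ 0.046 -0.048]
```

```bash
python3 -m inch '.0124 .0018 0 0 0 0;.0124 .0018 0 0 0 0;.0124 .0018 0 0 0 0;.0124 .0018 0 0 0 0;.0124 .0018 0 0 0 0;.0124 .0018 0 0 0 0;.0124 .0018 0 0 0 0;0 0 0 0 0 0'
python3 -c "
from h import *
st();knob(name='s12')"
```

```text
clock: 11.38
tool_pos: [0.5957, 0.0203, 0.1829]
eef_rot: [-3.142, 0.0, 0.141]
wrist_force: [-4.4, 0.1, -1.1]
opening: 0.0001
t 11.3833 tcp sh [ 0.0328 -0.0507  0.1829] F [-4.4  0.8 -1.1] rot [-3.142  0.     0.141] open 0.0001
knob score 348 cross 0.230 lever 0.300 sh [ 0.062 -0.047]
```

Lever at ≈0.30 and still moving freely (4 N). I'll make small further pushes until the force rises at the buffer.

```bash
python3 -m inch '.0074 .001 0 0 0 0;.0074 .001 0 0 0 0;0 0 0 0 0 0'
python3 -m inch '.0074 .001 0 0 0 0;0 0 0 0 0 0'
python3 -c "
from h import *
st();knob()"
```

```text
clock: 11.68
tool_pos: [0.5976, 0.0206, 0.1825]
eef_rot: [-3.142, 0.002, 0.141]
wrist_force: [-5.9, -1.1, -1.6]
opening: 0.0001
clock: 11.85
tool_pos: [0.5986, 0.0208, 0.1823]
eef_rot: [-3.141, 0.003, 0.141]
wrist_force: [-9.3, -0.8, -2.3]
opening: -0.0001
t 11.85 tcp sh [ 0.0357 -0.0506  0.1823] F [-9.3  0.5 -2.3] rot [-3.141e+00  3.000e-03  1.410e-01] open -0.0001
knob score 362 cross 0.230 lever 0.320 sh [ 0.066 -0.047]
```

The force rose to 9 N with the lever at ≈0.32, so it is on the buffer. I back straight off, rise and check.

```bash
python3 -m inch '-.05 -.007 0 0 0 0;-.1 -.014 0 0 0 0;-.15 -.022 0 0 0 0;0 0 .15 0 0 0;0 0 .15 0 0 0;0 0 .15 0 0 0;0 0 .15 0 0 0;0 0 0 0 0 0;0 0 0 0 0 0;0 0 0 0 0 0;0 0 0 0 0 0'
python3 -c "
from h import *
st();knob(name='s13')"
```

```text
clock: 12.82
tool_pos: [0.5398, 0.0122, 0.3021]
eef_rot: [-3.141, 0.001, 0.141]
wrist_force: [1.3, 0.7, 0.5]
opening: -0.0006
t 12.8167 tcp sh [-0.0236 -0.0507  0.3021] F [1.4 0.5 0.5] rot [-3.141e+00  1.000e-03  1.410e-01] open -0.0006
knob score 350 cross 0.230 lever 0.320 sh [ 0.066 -0.047]
```

View pics/s13.png

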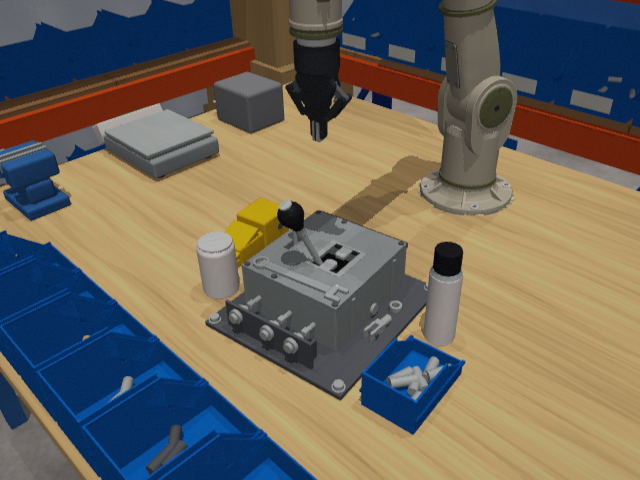

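The knob at (290,214) leans right and forward, the tool hangs clear at (318,135), and the loose things are where they were. Handing in.

```bash
python3 -c "
from h import *
print(ctrl.job_done());st()"
```

```text
the job is handed in; nothing more can be done
None
the job is handed in; nothing more can be done
```

The gear lever stands in third, and I handed the job in at about 13 s. With the shut fingertips I pushed it back to neutral, across to the right-hand lane, then forward until it met the rubber buffer at about 9 N. Then I backed off and raised the arm clear.

- **Lever:** after backing off, the camera fit gave a sideways lean of 0.23 and a forward lean of 0.32 rad, the same as just before. It stays in the slot and looks fully home. While crossing, it read 0.23 sideways with 0.01 forward in the right-hand lane.
- **Forces:** wrist-force readings at the end of each move peaked at about 11 N. I did not read the force in between.
- **Other things:** the last picture shows the wrench and loose items where they were, judged by eye. The knob hides the range lever in that view, so I could not check it directly. By my reckoning the fingers passed more than 20 mm above or to the side of it.
- **Disagreement:** the fingertips stood about 37 mm higher in the camera's depth image than the reported TCP height. Because of this the first push rode on the upper side of the ball, with 10 N upward on the tool. I lowered the tool for the later pushes.

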